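# Load the toy-wheel tumbler, screw its lid on and crank it to the mark

### The job

Put all the wooden toy wheels into the drum of the blue tumbler, then screw the lid fully home on the drum, clockwise to its stop; its thread starts where the lid, turned backward on the neck, drops a little. After that crank the handwheel clockwise until the dial pointer stands at the steel mark, and leave the things lying around the machine where they are.

Things in the scene. Friction and masses are not known exactly. Their poses are not given: they have to be found in the camera images.
- tumbler: fixed blue enamel machine, base 150 x 370 x 40 mm plus a 65 mm extension on its +x side that carries the dial; origin under the centre of the base, z up. Drum axis at its (0, +100) mm, handwheel axis at (0, -100) mm, dial centre at (+95, 0) mm
- mouth (a point): centre of the drum's open top, about 140 mm above the table, z up. Drum: aluminium, inner radius 38 mm, 94 mm deep, stands at an untold angle that varies. Outside, the neck (radius 42) has a three-start right-hand thread out to radius 47 mm: three sloping ridges 78 degrees long, each ending in a solid stop, with a 34 degree gap every 120 degrees where the lid's lugs can drop in
- lid: loose round steel lid, outer radius 52 mm, 220 g, starts on the table with its wooden grip bar up. Origin: centre of its lower edge, z up, x along the bar. Skirt 22 mm deep, inner radius 49 mm, three lugs inside its lower edge reach in to radius 44; cover top at z = 27 mm. Turns easily; it drops by its weight if the grip is slack: fingers 2 to 4 mm wider than the bar still turn it
- lid_bar (a point): centre of the top of the lid's bar: 76 mm long (x), 14 mm wide (y), 28 mm tall, top 55 mm above the lid's origin. Lid origin below mouth: 3 mm with lugs on the stops, 6-9 mm on the ridges (forward soon blocked; backward up to 110 degrees brings the drop), about 15 mm dropped in the gaps (backward blocked within 25 degrees), about 18 mm after 75-100 degrees forward to the stop (fully home)
- handwheel (a joint): turn of the steel handwheel in rad, 0 to 7.5, grows clockwise seen from above; vertical axis, friction 0.12 Nm, stays where left. Outer radius 64 mm, rim 12 mm thick at 113 to 125 mm above the table; one straight dark bar right across, 14 mm wide, 112 mm long, between two open half-moon windows (inner radius 52 mm) that fingers can enter; hub of radius 14 mm below the bar
- wheel_bar (a point): centre of the top face of the handwheel's bar, on the wheel axis, 135 mm above the table (bar from 105 to 135 mm); x along the bar, turns with the wheel
- pointer_tip (a point): tip of the black dial pointer, 32 mm from the dial centre; x points outward along the pointer. It turns clockwise with the handwheel, a third as fast
- dial_mark (a point): the place at the dial's edge, beside the small upright steel mark, where the pointer tip must come; 32 mm from the dial centre, x points outward; 67 to 107 degrees clockwise from the pointer's zero position, differing from start to start
- pegboard: bystander: wooden pegboard 140 x 180 x 30 mm, origin under its centre
- brush: bystander: hand brush, origin under it, lying along x
- toy0: loose wooden toy wheel, a flat disc of radius 17 mm, 16 mm thick, 16 g, lying flat; origin at the centre of its underside, z up; may be absent
- toy1: loose wooden toy wheel, a flat disc of radius 17 mm, 16 mm thick, 16 g, lying flat; origin at the centre of its underside, z up; may be absent
- toy2: loose wooden toy wheel, a flat disc of radius 17 mm, 16 mm thick, 16 g, lying flat; origin at the centre of its underside, z up; may be absent
- toy3: loose wooden toy wheel, a flat disc of radius 17 mm, 16 mm thick, 16 g, lying flat; origin at the centre of its underside, z up; may be absent

How it is judged (in metres and radians):
On the way, in this order (a step that is already met when the one before it is completed fails the run):
1. all the wooden wheels present lie in the drum (horizontal distance between each of toy0, toy1, toy2, toy3 and mouth below 0.04 m and z of toy0 in the frame of mouth between -0.1 and -0.02 m and z of toy1 in the frame of mouth between -0.1 and -0.02 m and z of toy2 in the frame of mouth between -0.1 and -0.02 m and z of toy3 in the frame of mouth between -0.1 and -0.02 m), for 0.2 s.
2. the lid is screwed fully home on the drum (z of lid in the frame of mouth between -0.021 and -0.0172 m and horizontal distance between lid and mouth below 0.004 m and angle between lid's own z axis and vertical below 0.05 rad), for 0.2 s.
3. the dial pointer stands at the mark (horizontal distance between pointer_tip and dial_mark below 0.004 m), for 0.2 s.
At the end, for the whole second after the job is handed in: every wooden wheel present lies in the drum (20 mm or more below the mouth); the lid sits level on the neck, centred within 4 mm and screwed to its stop (origin at least 17.2 mm below the mouth); the pointer tip is within 4 mm of the mark; lid and handwheel at rest (all of step 1 and all of step 2 and horizontal distance between pointer_tip and dial_mark below 0.004 m and linear speed of lid below 0.01 m/s and velocity of joint handwheel between -0.05 and 0.05 rad/s); the robot touches nothing.
It fails at once if the pegboard is moved more than 30 mm (distance of pegboard from where it was at the start of the episode above 0.03 m).
It fails at once if the brush is moved more than 30 mm (distance of brush from where it was at the start of the episode above 0.03 m).
Of toy0, toy1, toy2, toy3 only 2 to 4 are there at a start; the rules pass over those that are not, and their reading is None.
At some moment in a run one of toy0, toy1, toy2, toy3 may be knocked a few centimetres aside while the robot is not near it.
It also fails if it takes over 210 s, if anything falls off the work surface, if the arm or the gripper's body presses on something with over 40 N, if the wrist force passes 120 N, or if a joint passes its speed limit or range.

### The arm

A 6-joint arm with a two-finger parallel gripper is mounted at the origin on the work surface. World frame = base frame: x ahead of the robot, y to its left, z up, the work surface at z = 0. Lengths are in mm, angles in rad, forces in N, time in s.
With the tool pointing down it reaches from about 300 to 825 mm from the base axis. Payload 5.4 kg.
Tool frame: the origin (TCP) lies on the centre line of the jaws, within the pads' length; the fingertips stand 22 mm ahead of it and the grasp point (between the pads) lies 3 mm ahead of it; z points along the fingers, y is the direction in which the jaws open and shut (so a half turn about z gives the same grasp; the last joint's range is limited). The gripper opens to 92 mm and grips with 3 to 60 N. Pads are 20 mm wide; open, the fingers measure 128 mm over their backs; the gripper's body (75 mm by 189 mm) begins 69 mm behind the grasp point.
Start: joints at [0.965, 0.158, 1.597, -0, 1.386, -0.21], TCP at [221.697, 530.525, 236.601] pointing down, gripper open.
Joint ranges: [-2.91, 2.91], [-0.94, 2.29], [0.18, 2.7], [-1.29, 4.43], [0.17, 2.64], [-3, 3]. Speed limits (rad/s): [2.57, 2.57, 3.14, 3.14, 3.14, 3.14].

### API

Orientations are given as a unit quaternion [w, x, y, z].
In Python, from rig import r gives the robot as it stands.
- The arm moves only by the shell command python3 -m inch 'ROWS' [FORCE]. ROWS is JSON, a list of rows, each a list of 7 numbers: the closure in counts, from 0 (fully open) to 255 (shut), then the shift along the world's x, y, z each as a share of 0.4 m, from -1 to 1, then the turn, a rotation vector about the world's x, y, z each as a share of 120 degrees, from -1 to 1. A call has 1 to 12 rows; each row shifts and turns the commanded pose from where the row before left it; what a row does not reach is not made up. A row lasts 1/10 s, in which the tool goes at most 50 mm and 8.59 degrees, less where a joint would pass 70% of its speed; a pose out of reach is approached as far as the arm can. A call with a number of a shift or a turn outside -1 to 1 is refused whole. A call with a gripper value outside its range is refused whole. The fingers move at their own pace and stop on an object; FORCE is the grip in N (left out, the last holds). Time passes only in rows, so rows that do not move let the fingers close. It gives the time, the measured TCP pose, the force and the opening at its end, in the units of the state.
- r.read_state(): the state, without advancing time (a new reading comes with each control period).
- r.snapshot(name): name is "scene" or "top" or "wrist"; returns (picture, depth): 384x512x3 uint8, red, green, blue; 384x512 float32, mm along the optical axis (not along the pixel's ray), 0 where there is no reading.
- r.camera_info(name): a dict with "fx", "fy", "cx", "cy" (pixels), "R" (3x3) and "t" (3): a world point X has camera coordinates R X + t. Camera axes: x right, y down, z forward; pixel columns grow to the right and rows downward; lengths in mm; the calibration is good to about 2 mm. A picture is of the moment at which its call begins: read the wrist's pose just before it. camera_info takes no time and is no camera call; for the wrist camera it gives the pose at the moment of the call.
- r.close_job(): hands the job in, once; it reports no verdict.
The state is a dict: "t": time; "qpos": joint angles; "joint_velocities": joint speeds; "effort": joint torques, N m; "ee_pos": TCP position; "tool_rot": TCP orientation; "ft_force": force on the tool from outside, world axes, zero at the start; "wrist_torque": the same for the moment, N m; "gripper_width": opening from 0.0 (shut) to 1.0 (fully open).
Only numpy, scipy, OpenCV 4.12 (cv2) and the standard library are available. Lean on these libraries where they do the work, as an engineer would, in place of code of your own. Each camera call takes 0.05 s, during which the arm holds its last target. There are 200 camera calls.

## Working session

There is one attempt and no reset: what is moved stays moved. The work goes in short steps, Python scripts to look and compute and a shell command to move; the robot and the scene stay as the last step left them, time stands still between calls to the robot, and variables do not carry over. Pictures are saved under pics/ and viewed, about 12 in all and at most 16, crops included, and the job is handed in when it is done.

```bash
ls; mkdir -p pics; cat > h.py <<'E'
import numpy as np, cv2
from rig import r
def snap(n,f=None):
    ci=r.camera_info(n); p,d=r.snapshot(n)
    if f: cv2.imwrite('pics/'+f,cv2.cvtColor(p,cv2.COLOR_RGB2BGR))
    return p,d,ci
def ray(ci,u,v,z):
    R=np.array(ci['R']);t=np.array(ci['t']);c=-R.T@t
    d=R.T@np.array([(u-ci['cx'])/ci['fx'],(v-ci['cy'])/ci['fy'],1])
    return c+d*(z-c[2])/d[2]
def cloud(d,ci):
    R=np.array(ci['R']);t=np.array(ci['t'])
    v,u=np.indices(d.shape)
    P=np.stack([(u-ci['cx'])/ci['fx']*d,(v-ci['cy'])/ci['fy']*d,d],-1)
    W=(P-t)@R; W[d==0]=np.nan
    return W
E
python3 - <<'E'
from h import *
for n in("scene","top"):
    p,d,ci=snap(n,n+'0.png'); print(n,ci)
    np.savez(n+'0.npz',p=p,d=d)
print(r.read_state())
E
```

```text
pics
scene {'fx': 361.1879772653601, 'fy': 361.1879772653601, 'cx': 256.0167417369095, 'cy': 193.56021260076935, 'R': array([[ 0.81565031,  0.57852058,  0.00533918],
       [ 0.42043475, -0.58637666, -0.69238503],
       [-0.39742822,  0.56698884, -0.72150846]]), 't': array([-470.80493387, -159.58711264, 1320.11571532])}
top {'fx': 408.3700566717364, 'fy': 408.3700566717364, 'cx': 261.95450660521556, 'cy': 189.89960339597312, 'R': array([[ 1.77508116e-02, -9.99842133e-01,  7.85744178e-04],
       [-9.93594439e-01, -1.77275998e-02, -1.11605661e-01],
       [ 1.11601972e-01,  1.20038002e-03, -9.93752262e-01]]), 't': array([  -2.70112493,  601.3554522 , 1075.48621841])}
{'t': 0.1, 'qpos': array([ 9.64902553e-01,  1.59005041e-01,  1.59809098e+00, -1.06506728e-05,
        1.38621521e+00, -2.10136326e-01]), 'joint_velocities': array([ 0.0009812 , -0.00124427, -0.001934  ,  0.00077593,  0.00130648,
        0.00118322]), 'effort': array([ 4.06940444e-04, -3.86504960e+01, -3.22959781e+01,  7.03636743e-02,
        3.39106936e-02, -3.34569484e-05]), 'ee_pos': array([221.39944023, 530.09191061, 235.71434857]), 'tool_rot': array([-3.36151212e-04,  1.96588858e-01,  9.80485636e-01, -7.90826811e-04]), 'ft_force': array([-0.63607495, -0.88011848, -0.52520143]), 'wrist_torque': array([-0.00921512, -0.06376739, -0.00707975]), 'gripper_width': 0.998978411467096}
```

View pics/top0.png

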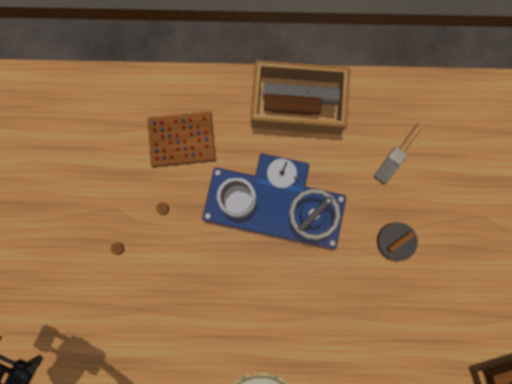

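View pics/scene0.png

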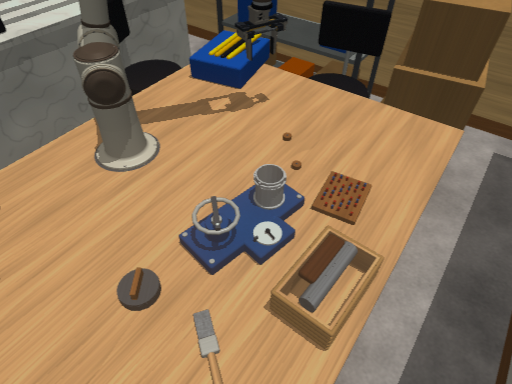

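The top view shows two toy wheels at (162,208) and (118,248). The tumbler has its drum at (237,198), handwheel at (315,213) and dial at (281,173). The lid is at (397,242), the brush at (400,155) and the pegboard at (182,138). The scene view also shows only two toys.

```bash
cat > m.py <<'E'
from h import *
z=np.load('top0.npz');p,d=z['p'],z['d'];ci=r.camera_info('top')
W=cloud(d,ci)
def cc(mask,lo):
    n,l,s,c=cv2.connectedComponentsWithStats(mask.astype(np.uint8))
    return [(l==i) for i in range(1,n) if s[i,4]>=lo]
V,U=np.indices(d.shape)
def box(u0,u1,v0,v1): return (U>=u0)&(U<=u1)&(V>=v0)&(V<=v1)
H=W[...,2]
def rep(name,m,zz):
    u,v=U[m].mean(),V[m].mean(); print(name,m.sum(),round(u,1),round(v,1),'ray',ray(ci,u,v,zz).round(1),'z',np.nanpercentile(H[m],[5,50,95]).round(1))
for b in((150,175,195,220),(105,130,236,260)):
    m=box(*b)&(H>8); rep('toy',m,16)
m=box(370,425,215,268)&(H>18)&(H<35); pts=np.argwhere(m)[:,::-1].astype(np.float32)
c,rad=cv2.minEnclosingCircle(pts); print('lid circ',c,rad,ray(ci,*c,27))
m=box(370,425,215,268)&(H>42); rep('bar',m,55)
q=W[m][:,:2]; e=np.linalg.svd(q-q.mean(0))[2][0]; print('bar dir deg',np.degrees(np.arctan2(e[1],e[0])), q.mean(0), np.ptp((q-q.mean(0))@e))
# drum rim
m=box(210,262,170,225)&(H>128); q=W[m]; A=np.c_[2*q[:,:2],np.ones(len(q))];s=np.linalg.lstsq(A,(q[:,:2]**2).sum(1),rcond=None)[0]
print('drum',s[:2],np.sqrt(s[2]+s[:2]@s[:2]),np.median(q[:,2]))
pts=np.argwhere(m)[:,::-1].astype(np.float32);c,rad=cv2.minEnclosingCircle(pts);print(c,rad,ray(ci,*c,140))
m=box(285,345,185,242)&(H>100); pts=np.argwhere(m)[:,::-1].astype(np.float32);c,rad=cv2.minEnclosingCircle(pts);print('hw',c,rad,ray(ci,*c,125))
m=box(285,345,185,242)&(H>129)&(H<145); q=W[m]; e=np.linalg.svd(q[:,:2]-q[:,:2].mean(0))[2][0]; print('hwbar',len(q),q.mean(0),np.degrees(np.arctan2(e[1],e[0])))
# everything above table small
for c_ in cc((H>8)&(H<400)&(W[...,0]>250)&(W[...,0]<850),15):
    print('obj',c_.sum(),np.nanmedian(W[c_],0).round(),np.nanmin(W[c_],0).round(),np.nanmax(W[c_],0).round())
cv2.imwrite('pics/crop0.png',cv2.cvtColor(cv2.resize(p[145:255,195:355],None,fx=5,fy=5,interpolation=cv2.INTER_CUBIC),cv2.COLOR_RGB2BGR))
E
python3 m.py
```

```text
toy 120 161.5 207.4 ray [549.9 282.9  16. ] z [12.3 16.  19.2]
toy 128 116.1 247.9 ray [437.9 401.2  16. ] z [10.6 15.6 19.6]
lid circ (397.1499938964844, 240.7916717529297) 20.006746292114258 [ 470.54018537 -358.79555251   27.        ]
bar 186 400.3 240.8 ray [ 470.9 -357.7   55. ] z [45.3 53.9 57.9]
bar dir deg 125.98607910648319 [ 470.9459194  -358.35898664] 75.52409092218436
drum [574.50798387  73.34911013] 42.28103587135874 137.4140592296362
(235.1616668701172, 195.54774475097656) 19.169591903686523 [574.27210175  73.25880371 140.        ]
hw (313.88067626953125, 213.32102966308594) 25.61676788330078 [ 535.01393361 -121.65693003  125.        ]
hwbar 258 [ 535.46005326 -122.35441886  134.79727146] 134.7346897665773
obj 3259 [806. -87.  91.] [ 766. -214.    8.] [850.  44. 116.]
obj 3181 [744. 238.  19.] [667. 143.   8.] [825. 334.  35.]
obj 779 [ 699. -358.   18.] [ 629. -439.    8.] [ 802. -302.   25.]
obj 8758 [563. -31.  41.] [ 448. -217.    9.] [705. 168. 145.]
obj 119 [549. 283.  16.] [534. 267.   9.] [565. 298.  21.]
obj 1245 [ 470. -355.   27.] [ 419. -411.    8.] [ 521. -307.   60.]
obj 128 [438. 401.  16.] [421. 384.   8.] [454. 419.  22.]
```

View pics/crop0.png

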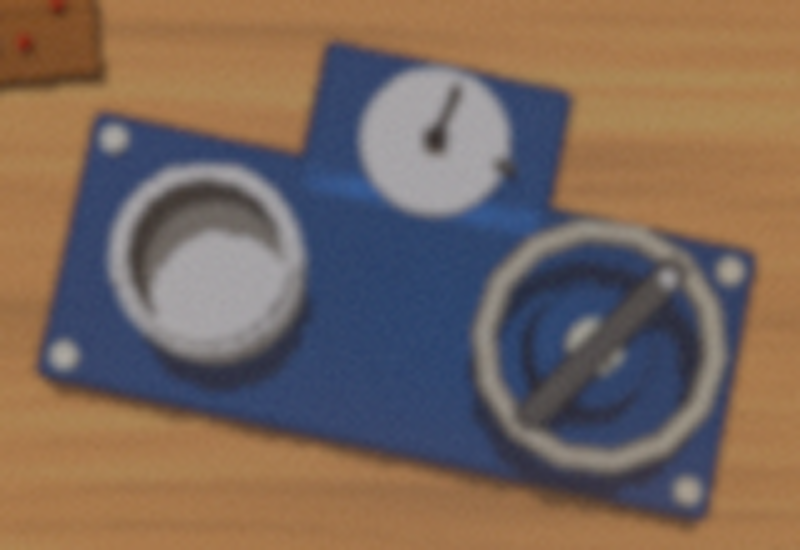

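Two toys, and the drum is at (574,73). The pointer needs about 88° clockwise, so about 264° of handwheel. First I go to the toy at (438,401).

```bash
python3 -m inch '[[0,0.0904,-0.0538,0,0,0,0],[0,0.0904,-0.0538,0,0,0,0],[0,0.0904,-0.0538,0,0,0,0],[0,0.0904,-0.0538,0,0,0,0],[0,0.0904,-0.0538,0,0,0,0],[0,0.0904,-0.0538,-0.03,0,0,0],[0,0,0,-0.1,0,0,0],[0,0,0,-0.1,0,0,0],[0,0,0,-0.1,0,0,0],[0,0,0,-0.1,0,0,0],[0,0,0,-0.06,0,0,0],[0,0,0,0,0,0,0]]' 15
```

```text
t: 1.3
ee_pos: [435.2, 399.3, 35.9]
tool_rot: [-0.004, 0.197, 0.98, -0.003]
ft_force: [-0.5, -0.7, 0.7]
gripper_width: 0.998
```

```bash
python3 -m inch '[[0,0.006,0.004,-0.024,0,0,0],[0,0,0,0,0,0,0],[150,0,0,0,0,0,0],[200,0,0,0,0,0,0],[200,0,0,0,0,0,0],[200,0,0,0,0,0,0],[200,0,0,0,0,0,0],[200,0,0,0,0,0,0]]' 15
```

```text
t: 2.1
ee_pos: [441.1, 403.0, 31.1]
tool_rot: [0.0, 0.197, 0.98, 0.0]
ft_force: [-0.3, 0.5, 0.3]
gripper_width: 0.5
```

```bash
python3 -m inch '[[200,0,0,-0.012,0,0,0],[230,0,0,0,0,0,0],[230,0,0,0,0,0,0],[230,0,0,0,0,0,0],[230,0,0,0,0,0,0],[230,0,0,0,0,0,0],[230,0,0,0,0,0,0],[230,0,0,0,0,0,0]]' 15
```

```text
t: 2.9
ee_pos: [441.1, 403.0, 26.2]
tool_rot: [0.0, 0.197, 0.98, 0.0]
ft_force: [-0.2, -0.6, -0.0]
gripper_width: 0.363
```

```bash
python3 -m inch '[[230,0,0,0.094,0,0,0],[230,0,0,0.094,0,0,0],[230,0,0,0.094,0,0,0],[230,0.037,-0.0917,0.094,0,0,0],[230,0.037,-0.0917,0,0,0,0],[230,0.037,-0.0917,0,0,0,0],[230,0.037,-0.0917,0,0,0,0],[230,0.037,-0.0917,0,0,0,0],[230,0.037,-0.0917,0,0,0,0],[230,0.037,-0.0917,0,0,0,0],[230,0.037,-0.0917,0,0,0,0],[230,0.037,-0.0917,0,0,0,0]]' && python3 -m inch '[[230,0,0,0,0,0,0],[230,0,0,0,0,0,0],[230,0,0,0,0,0,0]]'
```

```text
t: 4.1
ee_pos: [573.4, 74.4, 173.6]
tool_rot: [0.0, 0.197, 0.98, 0.0]
ft_force: [0.1, 0.2, -0.3]
gripper_width: 0.364
t: 4.4
ee_pos: [572.6, 76.9, 173.3]
tool_rot: [-0.0, 0.196, 0.981, 0.0]
ft_force: [0.2, 0.5, -0.4]
gripper_width: 0.367
```

```bash
python3 -m inch '[[230,0.003,-0.009,-0.016,0,0,0],[230,0,0,0,0,0,0],[230,0,0,0,0,0,0],[0,0,0,0,0,0,0],[0,0,0,0,0,0,0],[0,0,0,0,0,0,0],[0,0,0,0,0,0,0],[0,0,0,0,0,0,0],[0,0,0,0.05,0,0,0],[0,-0.006,0.087,0,0,0,0],[0,-0.006,0.087,0,0,0,0],[0,-0.006,0.087,0,0,0,0]]' && python3 -m inch '[[0,-0.006,0.087,0,0,0,0],[0,-0.006,0.087,0,0,0,0],[0,-0.006,0.087,0,0,0,0],[0,0,0,-0.1,0,0,0],[0,0,0,-0.1,0,0,0],[0,0,0,0,0,0,0]]'
python3 - <<'E'
from h import *
print(r.read_state()['ee_pos'])
p,d,ci=snap('top','top1.png');W=cloud(d,ci);H=W[...,2]
m=((H>8)&(H<30)&(W[...,0]>250)&(W[...,0]<640)&(W[...,1]>150)).astype(np.uint8)
n,l,s,c=cv2.connectedComponentsWithStats(m)
for i in range(1,n):
  if s[i,4]>15: print(s[i],ray(ci,*c[i],16))
p,d,ci=snap('wrist','w1.png');np.savez('w1.npz',p=p,d=d)
W=cloud(d,ci);H=W[...,2]
m=((H>10)&(H<22)).astype(np.uint8)
n,l,s,c=cv2.connectedComponentsWithStats(m)
for i in range(1,n):
  if s[i,4]>200: print('wr',s[i],ray(ci,*c[i],16))
E
```

```text
t: 5.6
ee_pos: [567.0, 177.7, 187.4]
tool_rot: [0.0, 0.197, 0.98, 0.0]
ft_force: [-0.3, 0.8, -0.3]
gripper_width: 0.999
t: 6.2
ee_pos: [555.2, 280.1, 100.7]
tool_rot: [-0.005, 0.196, 0.981, -0.003]
ft_force: [-0.7, -0.0, -0.4]
gripper_width: 1.004
[555.15631039 280.14710529 100.67254687]
[159 203   6  11  29] [548.45927804 283.49407807  16.        ]
wr [ 227  172   46   45 1547] [547.87962546 281.74844541  16.        ]
wr [  0 213 116  54 830] [524.77768077 149.52173375  16.        ]
wr [291 303  68  24 868] [671.729539  301.8266103  16.       ]
wr [ 170  363  221   21 3606] [709.83538469 245.77367438  16.        ]
```

View pics/top1.png

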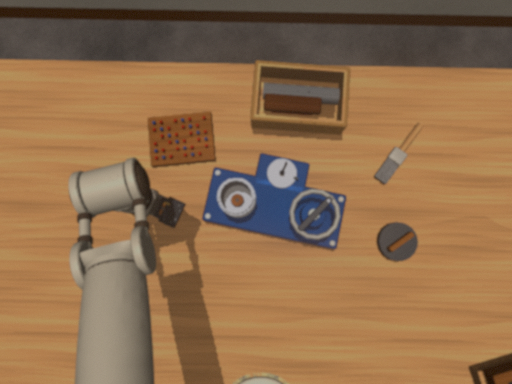

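The first toy is in the drum, seen at (237,200). Only one toy remains, at (548,283).

```bash
python3 -m inch '[[0,-0.017,0.006,-0.09,0,0,0],[0,0,0,-0.09,0,0,0],[0,0,0,0,0,0,0],[0,0,0,0,0,0,0],[230,0,0,0,0,0,0],[230,0,0,0,0,0,0],[230,0,0,0,0,0,0],[230,0,0,0,0,0,0],[230,0,0,0,0,0,0],[230,0,0,0,0,0,0],[230,0,0,0,0,0,0],[230,0,0,0,0,0,0]]' 15 && python3 -m inch '[[230,0,0,0,0,0,0],[230,0,0,0,0,0,0],[230,0,0,0,0,0,0],[230,0,0,0,0,0,0]]'
```

```text
t: 7.5
ee_pos: [552.9, 283.5, 35.0]
tool_rot: [-0.0, 0.197, 0.98, -0.0]
ft_force: [0.2, 0.2, -0.7]
gripper_width: 0.356
t: 7.9
ee_pos: [553.0, 283.6, 35.0]
tool_rot: [-0.0, 0.197, 0.98, 0.0]
ft_force: [0.5, -0.2, 0.4]
gripper_width: 0.349
```

Fingertips at z=13, so the grip is shallow. I'll reopen, go lower and regrip.

```bash
python3 -m inch '[[60,0,0,0,0,0,0],[60,0,0,0,0,0,0],[60,0,0,0,0,0,0],[60,-0.01,0,-0.024,0,0,0],[60,0,0,0,0,0,0],[230,0,0,0,0,0,0],[230,0,0,0,0,0,0],[230,0,0,0,0,0,0],[230,0,0,0,0,0,0],[230,0,0,0,0,0,0],[230,0,0,0,0,0,0],[230,0,0,0,0,0,0]]' 15 && python3 -m inch '[[230,0,0,0,0,0,0],[230,0,0,0.094,0,0,0],[230,0,0,0.094,0,0,0],[230,0,0,0.094,0,0,0],[230,0,0,0.094,0,0,0],[230,0,0,0,0,0,0]]'
```

```text
t: 9.1
ee_pos: [549.2, 283.6, 25.6]
tool_rot: [0.0, 0.197, 0.98, 0.0]
ft_force: [-0.5, -0.6, 0.4]
gripper_width: 0.366
t: 9.7
ee_pos: [552.6, 284.7, 182.8]
tool_rot: [0.005, 0.197, 0.98, 0.003]
ft_force: [0.5, 0.5, -0.0]
gripper_width: 0.36
```

```bash
python3 -m inch '[[230,0.0104,-0.0877,0,0,0,0],[230,0.0104,-0.0877,0,0,0,0],[230,0.0104,-0.0877,0,0,0,0],[230,0.0104,-0.0877,0,0,0,0],[230,0.0104,-0.0877,0,0,0,0],[230,0.0104,-0.0877,0,0,0,0],[230,0,0,0,0,0,0],[230,0,0,-0.016,0,0,0],[230,0,0,0,0,0,0],[230,0,0,0,0,0,0]]' && python3 -m inch '[[0,0,0,0,0,0,0],[0,0,0,0,0,0,0],[0,0,0,0,0,0,0],[0,0,0,0,0,0,0],[0,0,0,0,0,0,0],[0,0,0,0.1,0,0,0],[0,0,0,0.05,0,0,0],[0,0,0,0,0,0,0]]'; python3 - <<'E'
from h import *
p,d,ci=snap('wrist','w2.png')
W=cloud(d,ci); m=(np.hypot(W[...,0]-574,W[...,1]-73)<36); print(np.nanpercentile(W[m][:,2],[5,25,50,75,95]))
E
```

```text
t: 10.7
ee_pos: [573.4, 74.3, 168.6]
tool_rot: [-0.001, 0.196, 0.981, 0.0]
ft_force: [0.5, 0.3, -0.1]
gripper_width: 0.366
t: 11.5
ee_pos: [576.1, 72.9, 233.4]
tool_rot: [0.004, 0.197, 0.98, 0.0]
ft_force: [0.6, -0.2, -0.2]
gripper_width: 1.0
[ 44.7730906   78.69778364 314.38272784 315.73841492 316.57034931]
```

View pics/w2.png

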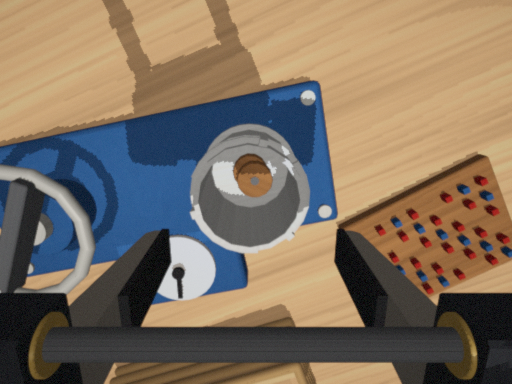

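Both toys are in the drum, stacked at about (253,178). Next I go to the lid and turn the jaws across its bar.

```bash
python3 -m inch '[[0,-0.024,-0.098,0,0,0,-0.024],[0,-0.024,-0.098,0,0,0,-0.024],[0,-0.024,-0.098,0,0,0,-0.024],[0,-0.024,-0.098,0,0,0,-0.024],[0,-0.024,-0.098,0,0,0,-0.024],[0,-0.024,-0.098,0,0,0,-0.024],[0,-0.024,-0.098,0,0,0,-0.024],[0,-0.024,-0.098,0,0,0,-0.024],[0,-0.024,-0.098,0,0,0,-0.024],[0,-0.024,-0.098,0,0,0,-0.024],[0,-0.024,-0.098,0,0,0,-0.024],[0,0,0,0,0,0,0]]' && python3 -m inch '[[0,0,0,-0.1,0,0,0],[0,0,0,-0.1,0,0,0],[0,0,0,0,0,0,0],[0,0,0,0,0,0,0]]'
python3 - <<'E'
from h import *
s=r.read_state();print(s['ee_pos'],s['qpos'])
p,d,ci=snap('wrist','w3.png');np.savez('w3.npz',p=p,d=d);W=cloud(d,ci);H=W[...,2]
near=np.hypot(W[...,0]-470,W[...,1]+358)<75
m=near&(H>48)&(H<64);q=W[m][:,:2].astype(np.float32)
print(len(q),cv2.minAreaRect(q))
n=near&(H>22)&(H<33);q=W[n][:,:2].astype(np.float32);print(len(q),cv2.minEnclosingCircle(q))
w,x,y,z=s['tool_rot'];print('jaw',np.degrees(np.arctan2(1-2*x*x-2*z*z,2*(x*y-w*z))))
E
```

```text
t: 12.75
ee_pos: [466.1, -361.6, 227.1]
tool_rot: [-0.001, 0.459, 0.888, -0.0]
ft_force: [-0.3, 1.5, 0.8]
gripper_width: 1.002
t: 13.15
ee_pos: [468.0, -356.8, 148.6]
tool_rot: [-0.001, 0.456, 0.89, 0.001]
ft_force: [0.3, -0.0, 0.7]
gripper_width: 0.999
[ 468.01301569 -356.83725591  148.59878196] [-8.56669239e-01  2.75105116e-01  1.64081761e+00  1.68878352e-04
  1.22871847e+00 -1.47958121e+00]
1661 ((470.8116149902344, -363.7645263671875), (13.53807544708252, 76.33894348144531), 35.32215881347656)
9603 ((471.10577392578125, -363.30877685546875), 52.5629768371582)
jaw 35.68697759271281
```

```bash
python3 -m inch '[[0,0.007,-0.014,-0.08,0,0,0],[0,0,0,-0.08,0,0,0],[0,0,0,-0.079,0,0,0],[0,0,0,0,0,0,0],[0,0,0,0,0,0,0]]' && python3 -m inch '[[250,0,0,0,0,0,0],[250,0,0,0,0,0,0],[250,0,0,0,0,0,0],[250,0,0,0,0,0,0],[250,0,0,0,0,0,0],[250,0,0,0,0,0,0],[250,0,0,0,0,0,0],[250,0,0,0,0,0,0],[250,0,0,0,0,0,0],[250,0,0,0,0,0,0],[250,0,0,0,0,0,0],[250,0,0,0,0,0,0]]' 25
```

```text
t: 13.7
ee_pos: [472.2, -364.6, 56.0]
tool_rot: [0.001, 0.457, 0.89, -0.0]
ft_force: [0.9, -0.7, 0.2]
gripper_width: 1.001
t: 14.9
ee_pos: [471.1, -363.7, 53.8]
tool_rot: [-0.0, 0.457, 0.89, -0.0]
ft_force: [-0.8, -0.5, -0.1]
gripper_width: 0.153
```

```bash
python3 -m inch '[[250,0,0,0.0826,0,0,0],[250,0,0,0.0826,0,0,0],[250,0,0,0.0826,0,0,0],[250,0,0,0.0826,0,0,0],[250,0,0,0.0826,0,0,0],[250,0,0,0,0,0,0]]' && python3 -m inch '[[250,0.0235,0.0993,0,0,0,0],[250,0.0235,0.0993,0,0,0,0],[250,0.0235,0.0993,0,0,0,0],[250,0.0235,0.0993,0,0,0,0],[250,0.0235,0.0993,0,0,0,0],[250,0.0235,0.0993,0,0,0,0],[250,0.0235,0.0993,0,0,0,0],[250,0.0235,0.0993,0,0,0,0],[250,0.0235,0.0993,0,0,0,0],[250,0.0235,0.0993,0,0,0,0],[250,0.0235,0.0993,0,0,0,0],[250,0,0,0,0,0,0]]' && python3 -m inch '[[250,0,0,0,0,0,0],[250,0,0,0,0,0,0],[250,0,0,0,0,0,0]]'
python3 - <<'E'
from h import *
s=r.read_state();print(s['ee_pos'],s['qpos'],s['gripper_width'])
p,d,ci=snap('top','top2.png');np.savez('top2.npz',p=p,d=d)
W=cloud(d,ci);print(ci['R']@[574,73,140]+ci['t'])
p,d,ci=snap('wrist','w4.png');np.savez('w4.npz',p=p,d=d)
p,d,ci=snap('scene','s4.png');np.savez('s4.npz',p=p,d=d)
E
python3 - <<'E'
import cv2,numpy as np
a=cv2.imread('pics/top2.png')[130:260,170:300];b=cv2.imread('pics/s4.png')[120:250,210:340]
c=cv2.imread('pics/w4.png')
cv2.imwrite('pics/m4.png',np.hstack([cv2.resize(a,(260,260)),cv2.resize(b,(260,260)),cv2.resize(c,(280,260))]))
E
```

```text
t: 15.5
ee_pos: [473.1, -365.8, 224.4]
tool_rot: [0.004, 0.457, 0.89, -0.002]
ft_force: [0.5, -0.7, -0.8]
gripper_width: 0.149
t: 16.7
ee_pos: [573.7, 77.7, 216.5]
tool_rot: [-0.002, 0.454, 0.891, 0.0]
ft_force: [-0.5, -0.7, -1.3]
gripper_width: 0.152
t: 17.0
ee_pos: [574.2, 72.0, 218.4]
tool_rot: [-0.0, 0.458, 0.889, -0.0]
ft_force: [-0.1, -0.4, -2.7]
gripper_width: 0.149
[574.21426657  72.0085434  218.3903346 ] [-8.38238085e-02  1.82489539e-01  1.60624436e+00 -2.31382357e-04
  1.35390119e+00 -7.04141409e-01] 0.1485573686425735
[ -65.39063058   14.11333705 1000.50806107]
```

View pics/m4.png

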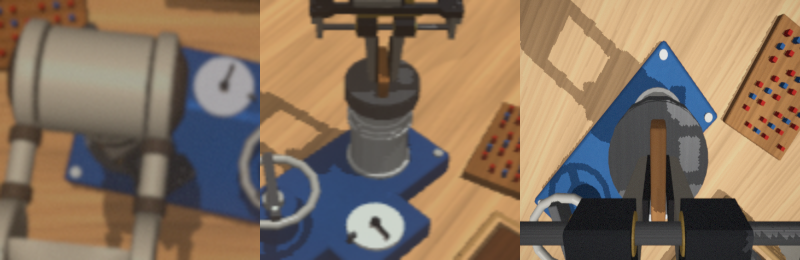

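```bash
cat > fit.py <<'E'
from h import *
from scipy.optimize import least_squares
def cf(q,R=None,x0=(574,73)):
    f=(lambda x:np.hypot(q[:,0]-x[0],q[:,1]-x[1])-(R if R else x[2]))
    s=least_squares(f,list(x0)+([] if R else [45]),loss='soft_l1',f_scale=1.0)
    return s.x.round(2),np.median(abs(s.fun)).round(2),len(q)
E
python3 - <<'E'
from fit import *
z=np.load('s4.npz');ci=r.camera_info('scene');W=cloud(z['d'],ci);H=W[...,2]
rad=np.hypot(W[...,0]-574,W[...,1]-73)
for lo,hi in((150,160),(160,170),(170,182),(165,185)):
    m=(rad<62)&(rad>44)&(H>lo)&(H<hi);print('lid',lo,cf(W[m],52),cf(W[m]))
m=(rad<60)&(rad>30)&(H>50)&(H<105);print('drum',cf(W[m]),cf(W[m],42))
m=(rad<60)&(rad>30)&(H>138)&(H<148);print('?',m.sum())
for z0 in range(45,200,10):
    m=(rad<70)&(H>z0)&(H<z0+10);print(z0,m.sum(),cf(W[m])[0] if m.sum()>20 else '')
s=r.read_state();z=np.load('w4.npz');ci=r.camera_info('wrist');W=cloud(z['d'],ci);H=W[...,2]
rad=np.hypot(W[...,0]-574,W[...,1]-73)
m=(rad<62)&(H>184)&(H<200);q=W[m][:,:2].astype(np.float32);print('wrist lid',len(q),cv2.minEnclosingCircle(q))
m=(rad<60)&(H>130)&(H<148);print('wrist rim',m.sum(),cf(W[m],45) if m.sum()>20 else '')
m=(rad<62)&(H>205)&(H<230);q=W[m][:,:2].astype(np.float32);print('bar',len(q),cv2.minAreaRect(q) if len(q)>5 else '')
print(s['ee_pos'],ci['t'])
E
```

```text
lid 150 (array([574.,  73.]), np.float64(nan), 0) (array([574.,  73.,  45.]), np.float64(nan), 0)
lid 160 (array([574.47,  73.71]), np.float64(0.59), 48) (array([574.4 ,  73.83,  52.12]), np.float64(0.61), 48)
lid 170 (array([574.5,  73.7]), np.float64(0.71), 119) (array([574.2 ,  74.13,  52.44]), np.float64(0.71), 119)
lid 165 (array([574.58,  73.68]), np.float64(0.67), 186) (array([574.36,  74.01,  52.33]), np.float64(0.69), 186)
drum (array([575.55,  70.4 ,  40.54]), np.float64(0.79), 419) (array([574.79,  71.63]), np.float64(0.82), 419)
? 58
45 118 [573.6   74.06  45.15]
55 64 [574.27  72.45  42.38]
65 83 [575.21  70.44  40.87]
75 92 [575.96  70.49  40.37]
85 77 [575.46  70.15  40.16]
95 72 [575.74  70.08  40.46]
105 63 [575.36  70.43  40.77]
115 76 [575.    71.67  44.44]
125 96 [574.99  70.49  43.72]
135 89 [573.81  73.19  42.7 ]
145 0 
155 1 
165 97 [574.32  73.83  52.29]
175 89 [574.43  74.15  52.32]
185 568 [576.34  71.35  41.77]
195 39 [587.59  57.03  17.19]
wrist lid 14722 ((574.4287109375, 73.10808563232422), 52.83265686035156)
wrist rim 0 
bar 5419 ((575.8370361328125, 75.20301818847656), (40.982913970947266, 74.27590942382812), 54.152896881103516)
[574.52643997  72.28486125 218.96866553] [-509.85194533 -291.51968649  294.10246891]
  return _methods._mean(a, axis=axis, dtype=dtype,
  ret = ret.dtype.type(ret / rcount)
```

```bash
python3 -m inch '[[250,0.002,-0.0055,-0.03,0,0,0],[250,0,0,-0.03,0,0,0],[250,0,0,0,0,0,0],[250,0,0,0,0,0,0]]' && python3 -m inch '[[250,0,0,-0.005,0,0,0],[250,0,0,0,0,0,0]]'&& python3 -m inch '[[250,0,0,-0.005,0,0,0],[250,0,0,0,0,0,0]]'&& python3 -m inch '[[250,0,0,-0.005,0,0,0],[250,0,0,0,0,0,0]]'
```

```text
t: 17.55
ee_pos: [574.8, 71.0, 194.0]
tool_rot: [-0.001, 0.457, 0.89, -0.0]
ft_force: [-0.3, -0.3, -2.2]
gripper_width: 0.148
t: 17.75
ee_pos: [575.5, 71.1, 193.2]
tool_rot: [0.0, 0.457, 0.89, 0.0]
ft_force: [-0.2, 0.2, -2.9]
gripper_width: 0.15
t: 17.95
ee_pos: [575.3, 71.1, 191.0]
tool_rot: [-0.0, 0.457, 0.89, -0.0]
ft_force: [-0.2, 0.6, -2.6]
gripper_width: 0.15
t: 18.15
ee_pos: [575.2, 71.0, 188.8]
tool_rot: [-0.0, 0.457, 0.89, -0.0]
ft_force: [-0.2, -1.0, -3.0]
gripper_width: 0.149
```

```bash
for i in 1 2 3 4; do python3 -m inch '[[250,0,0,-0.004,0,0,0],[250,0,0,0,0,0,0]]' | egrep 'pos|force'; done
```

```text
ee_pos: [575.2, 71.0, 187.2]
ft_force: [0.0, -0.8, -2.9]
ee_pos: [575.2, 71.0, 185.6]
ft_force: [0.1, 0.0, -2.2]
ee_pos: [575.2, 71.0, 184.0]
ft_force: [-0.5, -0.9, -2.2]
ee_pos: [575.2, 71.0, 182.4]
ft_force: [0.1, -0.8, -2.7]
```

```bash
for i in 1 2 3; do python3 -m inch '[[250,0,0,-0.004,0,0,0],[250,0,0,0,0,0,0]]' | egrep 'pos|force'; done
```

```text
ee_pos: [575.2, 71.0, 180.8]
ft_force: [0.1, 0.6, -2.7]
ee_pos: [575.2, 71.0, 179.2]
ft_force: [0.6, 0.2, -2.2]
ee_pos: [575.6, 71.0, 178.6]
ft_force: [-1.3, -0.1, 2.8]
```

Contact came with the lid 15 mm below the mouth, so it is already in the gap. I'll slacken the grip and turn clockwise.

```bash
python3 -m inch '[[206,0,0,0.002,0,0,0],[206,0,0,0,0,0,0],[206,0,0,0,0,0,0],[206,0,0,0,0,0,0],[206,0,0,0,0,0,-0.06],[206,0,0,0,0,0,-0.06],[206,0,0,0,0,0,-0.06],[206,0,0,0,0,0,-0.06],[206,0,0,0,0,0,-0.06],[206,0,0,0,0,0,-0.06]]'
cat > st.py <<'E'
from h import *
s=r.read_state();w,x,y,z=s['tool_rot'];print(s['t'],s['ee_pos'].round(1),'jaw',np.degrees(np.arctan2(1-2*x*x-2*z*z,2*(x*y-w*z))).round(1),'F',s['ft_force'].round(1),'T',s['wrist_torque'].round(2),'w',round(s['gripper_width']*92,1),'q6',s['qpos'][5].round(2))
E
python3 st.py
```

```text
t: 20.55
ee_pos: [575.1, 71.0, 178.2]
tool_rot: [-0.0, 0.754, 0.657, -0.0]
ft_force: [-0.0, 0.4, 0.1]
gripper_width: 0.194
20.55 [575.1  71.  178.2] jaw -7.8 F [-0.   0.4  0.1] T [-0.01  0.03  0.03] w 17.8 q6 0.05
```

```bash
python3 -m inch '[[206,0,0,0,0,0,-0.06],[206,0,0,0,0,0,-0.06],[206,0,0,0,0,0,-0.06],[206,0,0,0,0,0,-0.06]]' >/dev/null; python3 st.py; for i in 1 2 3 4 5; do python3 -m inch '[[206,0,0,0,0,0,-0.05],[206,0,0,0,0,0,0]]' >/dev/null; python3 st.py; done
```

```text
20.95 [574.9  71.  178.1] jaw -36.6 F [-0.8  0.2 -1.7] T [-0.11  0.15  0.03] w 17.7 q6 0.55
21.15 [575.   71.1 178.2] jaw -42.4 F [-0.5 -0.3 -0. ] T [0.01 0.17 0.04] w 17.7 q6 0.65
21.35 [575.2  71.  178.4] jaw -48.2 F [-1.1 -0.5 -0.1] T [-0.03  0.21  0.08] w 17.6 q6 0.76
21.55 [575.3  71.  178.5] jaw -54.2 F [0.4 0.7 0.4] T [-0.03  0.19  0.01] w 17.8 q6 0.86
21.75 [575.3  71.  178.6] jaw -60.1 F [-1.3  0.1 -0.5] T [0.   0.24 0.04] w 17.3 q6 0.96
21.95 [575.3  71.  178.6] jaw -66.1 F [-0.7 -0.1 -1.2] T [-0.01  0.28  0.06] w 17.7 q6 1.07
```

```bash
for i in 1 2 3 4; do python3 -m inch '[[206,0,0,0,0,0,-0.04],[206,0,0,0,0,0,0]]' >/dev/null; python3 st.py; done; python3 - <<'E'
from fit import *
s=r.read_state()
p,d,ci=snap('wrist','w5.png');W=cloud(d,ci);H=W[...,2];rad=np.hypot(W[...,0]-574.5,W[...,1]-73)
m=(rad<50)&(H>140)&(H<160);q=W[m];print('cover z',np.median(q[:,2]),len(q),cv2.minEnclosingCircle(W[(rad<60)&(H>144)&(H<156)][:,:2].astype(np.float32)))
A=np.c_[q[:,:2],np.ones(len(q))];print('tilt',np.linalg.lstsq(A,q[:,2],rcond=None)[0])
p,d,ci=snap('scene','s5.png');W=cloud(d,ci);H=W[...,2];rad=np.hypot(W[...,0]-574.5,W[...,1]-73)
m=(rad<47)&(H>140)&(H<162);print('scene cover z',np.median(W[m][:,2]),m.sum())
m=(rad<62)&(rad>44)&(H>127)&(H<145);print('lid',cf(W[m],52))
E
```

```text
22.15 [575.1  70.9 178.6] jaw -70.8 F [-2.6 -0.4  0.1] T [-0.08  0.49  0.84] w 17.9 q6 1.15
22.35 [575.1  71.1 178.6] jaw -75.6 F [-2.4  0.5  0.5] T [-0.02  0.61  1.25] w 19.1 q6 1.23
22.55 [575.4  71.3 178.7] jaw -80.4 F [-1.8  1.6 -1.4] T [0.23 0.33 1.22] w 21.0 q6 1.32
22.75 [575.3  71.3 178.7] jaw -85.2 F [-2.6  0.5 -1.3] T [0.19 0.46 1.45] w 23.3 q6 1.4
cover z 147.65134595868102 12562 ((575.5482788085938, 70.91394805908203), 52.669857025146484)
tilt [-4.65649697e-03  1.35020682e-03  1.50573535e+02]
scene cover z 149.3030212809021 333
lid (array([575.23,  71.55]), np.float64(0.77), 170)
```

View pics/w5.png

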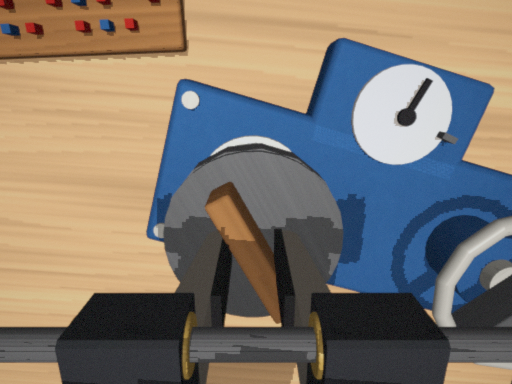

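The wrist view shows the lid level on the neck, with cover z≈149 and centre at (575,71). The torque jump at about 95° of turn means it is on the stop. The dial is at (405,117), its pointer still at zero, and the mark at (447,138). Next I release and rise.

```bash
python3 -m inch '[[206,0,0,0,0,0,0.06],[206,0,0,0,0,0,0.06],[150,0,0,0,0,0,0],[100,0,0,0,0,0,0],[60,0,0,0,0,0,0],[60,0,0,0,0,0,0],[60,0,0,0,0,0,0],[60,0,0,0.06,0,0,0],[60,0,0,0.06,0,0,0],[60,0,0,0.06,0,0,0],[60,0,0,0,0,0,0],[60,0,0,0,0,0,0]]' >/dev/null;python3 st.py; python3 - <<'E'
from fit import *
p,d,ci=snap('wrist','w6.png');np.savez('w6.npz',p=p,d=d,R=ci['R'],t=ci['t']);W=cloud(d,ci);H=W[...,2];rad=np.hypot(W[...,0]-574.5,W[...,1]-72)
m=(rad<50)&(H>140)&(H<160);q=W[m];print('cover z',np.median(q[:,2]))
m=(rad<50)&(H>170)&(H<185);print('bar',np.median(W[m][:,2]),cv2.minAreaRect(W[m][:,:2].astype(np.float32)))
# dial
dr=np.hypot(W[...,0]-648,W[...,1]+43)
m=(dr<60)&(p.min(-1)>150);q=W[m];print('dial white',cv2.minEnclosingCircle(q[:,:2].astype(np.float32)),np.median(q[:,2]))
h=np.hypot(W[...,0]-535,W[...,1]+122)
m=(h<75)&(H>110)&(H<129);print('rim',m.sum(),cv2.minEnclosingCircle(W[m][:,:2].astype(np.float32)))
m=(h<62)&(H>130)&(H<142);print('hbar',m.sum(),cv2.minAreaRect(W[m][:,:2].astype(np.float32)) if m.sum()>5 else '')
E
```

```text
24.05 [575.5  70.9 250.5] jaw -71.2 F [-0.3 -0.4 -0. ] T [-0.03  0.12 -0.01] w 70.6 q6 1.16
cover z 147.5621997678562
bar 175.40736269565136 ((575.0382690429688, 70.70000457763672), (75.79975128173828, 14.21558666229248), 34.30277633666992)
dial white ((647.1920166015625, -45.86766052246094), 40.80864715576172) 44.92307821443659
rim 3100 ((550.4152221679688, -121.38247680664062), 60.87852478027344)
hbar 664 ((557.6723022460938, -145.64974975585938), (15.039938926696777, 51.37088394165039), 45.39727783203125)
```

Lid bar turned 91° clockwise, resting level. Now the handwheel at about (535.7,-124.5), jaws to 45°.

```bash
python3 -m inch '[[60,-0.0124,-0.0611,0,0,0,0.069],[60,-0.0124,-0.0611,0,0,0,0.069],[60,-0.0124,-0.0611,0,0,0,0.069],[60,-0.0124,-0.0611,0,0,0,0.069],[60,-0.0124,-0.0611,0,0,0,0.069],[60,-0.0124,-0.0611,0,0,0,0.069],[60,-0.0124,-0.0611,0,0,0,0.069],[144,-0.0124,-0.0611,0,0,0,0.069],[144,0,0,0,0,0,0.069],[144,0,0,0,0,0,0.069],[144,0,0,0,0,0,0.069],[144,0,0,0,0,0,0.069]]' >/dev/null; python3 -m inch '[[144,0,0,0,0,0,0.069],[144,0,0,0,0,0,0.069],[144,0,0,-0.05,0,0,0],[144,0,0,0,0,0,0],[144,0,0,0,0,0,0]]'>/dev/null; python3 st.py; python3 - <<'E'
from fit import *
p,d,ci=snap('wrist','w7.png');W=cloud(d,ci);H=W[...,2]
h=np.hypot(W[...,0]-535,W[...,1]+122)
m=(h<75)&(H>108)&(H<129);print('rim',m.sum(),cv2.minEnclosingCircle(W[m][:,:2].astype(np.float32)))
m=(h<62)&(H>130)&(H<142);print('hbar',m.sum(),cv2.minAreaRect(W[m][:,:2].astype(np.float32)) if m.sum()>5 else '')
E
```

```text
25.8 [ 534.8 -124.1  229.1] jaw 44.7 F [-0.2  0.7 -0.1] T [0.   0.01 0.01] w 39.9 q6 -1.23
rim 5447 ((535.4909057617188, -125.05294799804688), 63.563297271728516)
hbar 2537 ((535.551025390625, -125.28004455566406), (14.002349853515625, 111.5235595703125), 45.83309555053711)
```

```bash
python3 -m inch '[[144,0.0018,-0.0027,-0.08,0,0,0.008],[144,0,0,-0.08,0,0,0],[144,0,0,-0.075,0,0,0],[144,0,0,0,0,0,0],[144,0,0,0,0,0,0]]'>/dev/null; python3 st.py; python3 -m inch '[[206,0,0,0,0,0,0],[206,0,0,0,0,0,0],[206,0,0,0,0,0,0],[206,0,0,0,0,0,0]]' 15 >/dev/null; python3 st.py;  python3 -m inch '[[206,0,0,0,0,0,-0.06],[206,0,0,0,0,0,-0.06],[206,0,0,0,0,0,-0.06],[206,0,0,0,0,0,-0.06]]' >/dev/null; python3 st.py
```

```text
26.35 [ 536.7 -125.7  137.5] jaw 45.7 F [ 0.7 -0.   1. ] T [-0.06  0.02  0.03] w 39.9 q6 -1.25
26.75 [ 536.8 -125.8  137.5] jaw 45.7 F [-0.3 -0.7  0.5] T [-0.05 -0.    0.01] w 17.6 q6 -1.25
27.15 [ 536.  -126.8  137.1] jaw 16.7 F [-2.9 -3.9  0.8] T [-0.75  0.59  0.21] w 17.8 q6 -0.74
```

```bash
python3 -m inch '[[206,-0.001,0.001,0,0,0,-0.06],[206,0,0,0,0,0,-0.06],[206,0,0,0,0,0,-0.06],[206,0,0,0,0,0,-0.06],[206,0,0,0,0,0,-0.06],[206,0,0,0,0,0,-0.06],[206,0,0,0,0,0,-0.06],[206,0,0,0,0,0,-0.06],[206,0,0,0,0,0,-0.06],[206,0,0,0,0,0,-0.06],[206,0,0,0,0,0,-0.06],[206,0,0,0,0,0,-0.06]]' >/dev/null; python3 st.py;  python3 -m inch '[[206,0,0,0,0,0,-0.06],[206,0,0,0,0,0,-0.06],[206,0,0,0,0,0,-0.06],[206,0,0,0,0,0,-0.06],[206,0,0,0,0,0,-0.06],[206,0,0,0,0,0,-0.06],[206,0,0,0,0,0,-0.06],[206,0,0,0,0,0,-0.06],[206,0,0,0,0,0,-0.06],[206,0,0,0,0,0,-0.06],[206,0,0,0,0,0,-0.06],[206,0,0,0,0,0,-0.06]]' >/dev/null; python3 st.py
```

```text
28.35 [ 533.8 -125.9  136.9] jaw -69.7 F [-9.1 -2.2  5.4] T [-0.25  1.81  0.17] w 17.8 q6 0.77
29.55 [ 534.2 -123.9  136.8] jaw -156.1 F [-7.4  4.7  6. ] T [0.85 1.32 0.16] w 17.8 q6 2.28
```

```bash
python3 -m inch '[[206,0,0,0,0,0,-0.06],[206,0,0,0,0,0,-0.06],[206,0,0,0,0,0,-0.06],[206,0,0,0,0,0,0],[144,0,0,0,0,0,0],[144,0,0,0,0,0,0],[144,0,0,0,0,0,0],[144,0,0,0,0,0,0],[144,0,0,0.08,0,0,0],[144,0,0,0.08,0,0,0],[144,0,0,0.08,0,0,0],[144,0,0,0,0,0,0]]' >/dev/null; python3 st.py
cat > dial.py <<'E'
from h import *
import sys
p,d,ci=snap('top',sys.argv[1])
c0=np.array([646.8,-45.6])
c=cv2.resize(p[140:200,250:320],None,fx=8,fy=8,interpolation=cv2.INTER_CUBIC);cv2.imwrite('pics/c_'+sys.argv[1],cv2.cvtColor(c,cv2.COLOR_RGB2BGR))
W=cloud(d,ci);V,U=np.indices(d.shape)
hs=p.astype(int)
w=(hs.min(-1)>140)&(U>255)&(U<312)&(V>148)&(V<198)
hull=cv2.convexHull(np.argwhere(w)[:,::-1].astype(np.int32));(u,v),R=cv2.minEnclosingCircle(hull.astype(np.float32))
print('dial px',u,v,R,ray(ci,u,v,45))
rr=np.hypot(U-u,V-v);m=(rr<R*.78)&(hs.max(-1)<110)
x=np.array([ray(ci,a,b,48)-ray(ci,u,v,45) for b,a in np.argwhere(m)])
far=x[np.hypot(x[:,0],x[:,1])>12]
a=np.degrees(np.arctan2(far[:,1].mean(),far[:,0].mean()));print('pointer deg',a,len(far))
m=(rr>R*.8)&(rr<R*1.1)&(hs.max(-1)<100)&(hs[...,2]<hs[...,0]+15)
x=np.array([ray(ci,q,b,48)-ray(ci,u,v,45) for b,q in np.argwhere(m)])
print('mark',len(x),x[:,:2].round(0).tolist()[:12], np.degrees(np.arctan2(x[:,1].mean(),x[:,0].mean())) if len(x) else '')
E
python3 dial.py t8.png
```

```text
30.75 [ 538.7 -126.5  238.3] jaw -177.5 F [ 0.6 -0.2  1. ] T [ 0.02  0.09 -0.01] w 39.9 q6 2.65
dial px 281.4035949707031 172.7623291015625 14.224579811096191 [647.54263163 -43.7090283   45.        ]
pointer deg -92.93614377973542 8
mark 4 [[-11.0, -39.0], [-14.0, -37.0], [-14.0, -39.0], [-17.0, -37.0]] -110.29232701252093
```

View pics/c_t8.png

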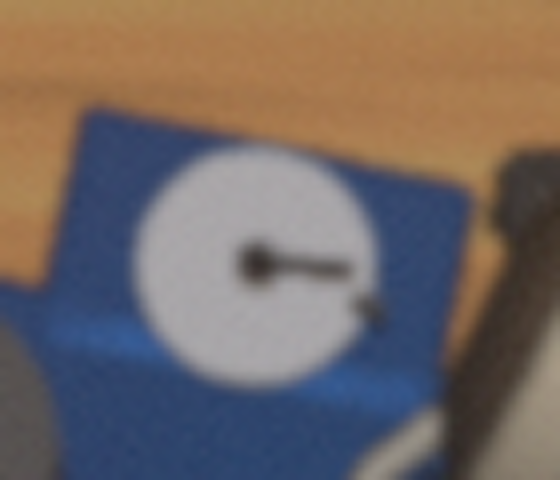

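The dial pointer tip is at crop (350,269) and the mark at (368,305), so about 17° to go. I'll check the mark's bearing in the saved wrist view, free of parallax.

```bash
python3 - <<'E'
from h import *
z=np.load('w6.npz');ci=r.camera_info('wrist');ci['R']=z['R'];ci['t']=z['t'];W=cloud(z['d'],ci);p=z['p'].astype(int);H=W[...,2]
c=np.array([647.2,-45.9]);q=W[...,:2]-c;rr=np.hypot(q[...,0],q[...,1]);an=np.degrees(np.arctan2(q[...,1],q[...,0]))
m=(rr<30)&(rr>12)&(p.max(-1)<90);print('ptr',m.sum(),np.median(an[m]),H[m].mean())
m=(rr>33)&(rr<47)&(p.max(-1)<130)&(p[...,2]<p[...,0]+25)&(an<-60)
print('mark',m.sum(),np.median(an[m]),np.percentile(an[m],[5,95]),np.percentile(rr[m],[5,95]),np.percentile(H[m],[5,50,95]))
E
```

```text
ptr 83 -18.837979431257093 53.18527113299808
mark 79 -109.67817585158386 [-112.08683875 -105.71821427] [33.46782646 43.65162467] [44.86611105 54.07411721 55.84451955]
```

```bash
python3 -m inch '[[144,-0.007,0.002,0,0,0,0.069],[144,0,0,0,0,0,0.069],[144,0,0,0,0,0,0.069],[144,0,0,0,0,0,0.069],[144,0,0,0,0,0,0.069],[144,0,0,0,0,0,0.069],[144,0,0,0,0,0,0.069],[144,0,0,0,0,0,0.069],[144,0,0,0,0,0,0.069],[144,0,0,0,0,0,0.069],[144,0,0,0,0,0,0.069]]' >/dev/null; python3 -m inch '[[144,0,0,0,0,0,0.069],[144,0,0,0,0,0,0.069],[144,0,0,0,0,0,0.069],[144,0,0,0,0,0,0.069],[144,0,0,0,0,0,0.069],[144,0,0,0,0,0,0.069],[144,0,0,0,0,0,0.069],[144,0,0,0,0,0,0.069],[144,0,0,0,0,0,0.069],[144,0,0,0,0,0,0.069],[144,0,0,0,0,0,0.069],[144,0,0,0,0,0,0]]' >/dev/null;python3 st.py; cat > hb.py <<'E'
from fit import *
import sys
p,d,ci=snap('wrist',sys.argv[1]);W=cloud(d,ci);H=W[...,2]
h=np.hypot(W[...,0]-535.5,W[...,1]+125)
m=(h<62)&(H>130)&(H<142);print('hbar',m.sum(),cv2.minAreaRect(W[m][:,:2].astype(np.float32)) if m.sum()>5 else '')
E
python3 hb.py w9.png
```

```text
33.1 [ 532.5 -124.1  230.9] jaw 4.7 F [-0.7  0.2  0.1] T [-0.06  0.07 -0.03] w 40.2 q6 -0.53
hbar 2506 ((535.6796264648438, -125.22393798828125), (14.052685737609863, 111.54826354980469), 12.77433967590332)
```

```bash
python3 -m inch '[[144,0.007,-0.002,0,0,0,0.067],[144,0,0,-0.08,0,0,0],[144,0,0,-0.08,0,0,0],[144,0,0,-0.075,0,0,0],[144,0,0,0,0,0,0],[206,0,0,0,0,0,0],[206,0,0,0,0,0,0],[206,0,0,0,0,0,0],[206,0,0,0,0,0,0]]' >/dev/null; python3 st.py; python3 -m inch '[[206,0,0,0,0,0,-0.058],[206,0,0,0,0,0,-0.058],[206,0,0,0,0,0,-0.058],[206,0,0,0,0,0,-0.058],[206,0,0,0,0,0,-0.058],[206,0,0,0,0,0,-0.058],[206,0,0,0,0,0,-0.058],[206,0,0,0,0,0,-0.058],[206,0,0,0,0,0,-0.058],[206,0,0,0,0,0,0]]' >/dev/null; python3 st.py
python3 -m inch '[[144,0,0,0,0,0,0],[144,0,0,0,0,0,0],[144,0,0,0,0,0,0],[144,0,0,0,0,0,0],[144,0,0,0.08,0,0,0],[144,0,0,0.08,0,0,0],[144,0,0,0.08,0,0,0],[144,0,0,0,0,0,0],[144,0,0,0,0,0,0]]' >/dev/null; python3 st.py; python3 hb.py w10.png; python3 dial.py t10.png
```

```text
34.05 [ 536.8 -125.6  140.1] jaw 12.7 F [ 1.4 -0.8  0.4] T [ 0.04  0.01 -0.01] w 17.6 q6 -0.67
35.05 [ 534.9 -125.4  139.2] jaw -50.1 F [-3.8  0.   0. ] T [0.05 0.86 0.1 ] w 18.0 q6 0.42
35.95 [ 536.4 -125.3  235.2] jaw -49.9 F [-0.1  0.4  0.3] T [-0.04  0.15  0.03] w 40.0 q6 0.42
hbar 2436 ((535.7271118164062, -125.577880859375), (111.968505859375, 14.107705116271973), 50.119205474853516)
dial px 281.3773498535156 172.89622497558594 14.168980598449707 [647.17575995 -43.64270011  45.        ]
pointer deg -108.2708743258531 10
mark 4 [[-11.0, -39.0], [-14.0, -37.0], [-14.0, -39.0], [-16.0, -37.0]] -109.77164709494356
```

View pics/c_t10.png

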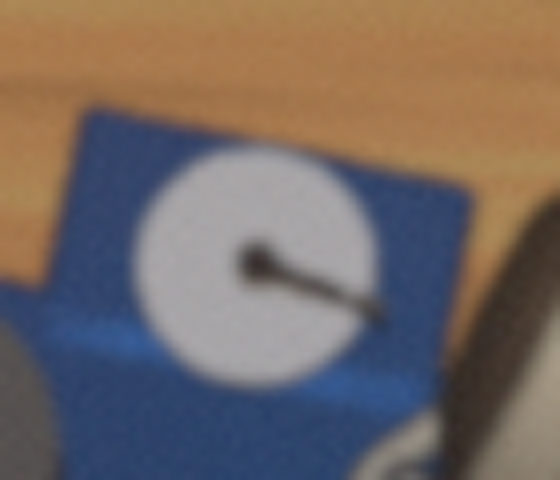

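View pics/w10.png

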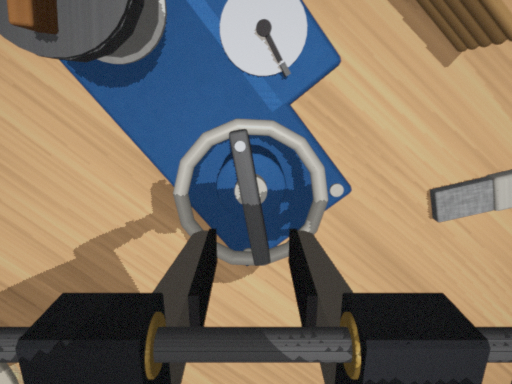

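The pointer now lies in line with the mark in both the top crop, at (365,300), and the wrist view, at (285,72). One last numeric check of the lid, then I hand in.

```bash
python3 - <<'E'
from fit import *
p,d,ci=snap('top');W=cloud(d,ci);H=W[...,2];rad=np.hypot(W[...,0]-574.5,W[...,1]-72)
m=(rad<48)&(H>140)&(H<158);print('cover z',np.median(W[m][:,2]),m.sum())
p,d,ci=snap('scene');W=cloud(d,ci);H=W[...,2];rad=np.hypot(W[...,0]-574.5,W[...,1]-72)
m=(rad<47)&(H>140)&(H<160);q=W[m];print('scene cover z',np.median(q[:,2]),m.sum(),np.linalg.lstsq(np.c_[q[:,:2],np.ones(len(q))],q[:,2],rcond=None)[0][:2])
m=(rad<50)&(H>168)&(H<185);print('bar',np.median(W[m][:,2]))
print(r.read_state()['ft_force']); print(r.close_job())
E
```

```text
cover z 148.66680916692405 1024
scene cover z 149.24255281010792 387 [-0.01329155  0.01745676]
bar 175.67078796204245
[-0.43831823  0.08741143  0.1560404 ]
the job is handed in; nothing more can be done
None
```

The job is handed in at about 36 s of the 210 s allowed. The hand-in gives no verdict, so this rests on my own checks.

- **Toy wheels:** only two were present. Both went into the drum, and the wrist view showed them stacked inside before the lid went on.
- **Lid:** it dropped straight into a thread gap, so no backward search was needed. I turned it about 91° clockwise until the torque rose sharply at the stop. The last checks put the cover top at 148.7 to 149.2 mm, so the lid origin is about 18 mm below the mouth, against the 17.2 mm required. The camera calibration is only good to about 2 mm, so the torque at the stop is the stronger evidence that it is home. The lid looked level to within about 0.02 rad.
- **Handwheel:** I cranked it clockwise in two grips, about 266° in all. The top camera put the pointer at −108.3° and the mark at −109.8°, about 1 mm apart at the tip against the 4 mm allowed. The wrist view agreed.
- **Bystanders:** the arm did not go near the pegboard or the brush. At hand-in the gripper was clear of everything.

The top camera and the wrist camera disagreed by 2 to 5 mm in y. I used the wrist and contact positions for the grasps.

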